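Sort two spacer bars on the roll ramp

ROBOT

A 6-joint arm with a two-finger parallel gripper is mounted at the origin on a cart in front of the work surface, level with it; the furniture and walls round the work are solid. World frame = base frame: x ahead of the robot, y to its left, z up, the work surface at z = 0. Lengths are in m, angles in rad, forces in N, time in s.
With the tool pointing down it reaches from about 0.35 to 0.85 m from the base axis. Payload 8.1 kg.
Tool frame: the origin (TCP) lies on the mounting face of the last link; the fingertips stand 186 mm ahead of it and the grasp point (between the pads) lies 167 mm ahead of it; z points along the fingers, y is the line along which they close (so a half turn about z gives the same grasp; the last joint's range is limited). The gripper opens to 93 mm and grips with 3 to 60 N. Pads are 15 mm wide; open, the fingers measure 128 mm over their backs; the gripper's body (75 mm by 188 mm) begins 65 mm behind the grasp point.
Start: joints at [1.017, 0.13, 1.488, -0, 1.523, -0.085], TCP at [0.271, 0.535, 0.405] pointing down, gripper open.
Joint ranges: [-2.96, 2.96], [-0.89, 2.26], [0.02, 2.5], [-1.34, 4.48], [0, 2.73], [-2.66, 2.66]. Speed limits (rad/s): [2.39, 2.39, 2.79, 3.14, 3.14, 3.14].

INTERFACE

Orientations are given as a rotation vector (axis times angle).
In Python, from plant import * gives the robot as it stands. The module is installed in compiled form; this text tells all that it offers.
- The arm moves only by the tool arm_command, never from a script. Its argument "increments" is a list of rows, each a list of 6 numbers: the shift along the tool's x, y, z in units of 0.2 m (1.0 is 0.2 m), then the turn, a rotation vector about the tool's x, y, z in units of pi rad (1.0 is pi rad). A call has exactly 5 rows; each row is the pose to reach, as a shift and turn from the pose commanded when the call began, along the tool's axes at that moment, turning the shorter way round; what a row does not reach only later rows make up. A row lasts 1/8 s, in which the tool goes at most 62.5 mm and 10.7 degrees, less where a joint would pass 70% of its speed; a pose out of reach is approached as far as the arm can. A call with a number of a shift or a turn outside -1 to 1 is refused whole. A call with a gripper value outside its range is refused whole. "fingers" is the closure, from -1 (fully open) to 1 (shut), set as the call begins (left out, the last holds). The fingers move at their own pace and stop on an object; "force" is the grip in N (left out, the last holds). Time passes only in rows, so rows that repeat a pose let the fingers close, or fill a call up. It gives the time, the measured TCP pose, the force, the opening and the grip force at its end, in the units of the state.
- read_state(): the state, without advancing time (a new reading comes with each control period).
- read_camera(name): name is "scene" or "top"; returns a dict with "image" (480x640x3 uint8, red, green, blue), "fx", "fy", "cx", "cy" (pixels), "k1" (the pictures are not rectified: a ray, as slopes to the right and down, at radius r is drawn at 1 + k1 r^2 times it, then the intrinsics apply), "T" (4x4, takes a point from camera to world coordinates). Camera axes: x right, y down, z forward; pixel columns grow to the right and rows downward; lengths in m; the calibration is good to about 2 mm. A picture is of the moment at which its call begins. There is no depth.
- close_job(): hands the job in; it is judged then, once.
The state is a dict: "t": time; "q": joint angles; "dq": joint speeds; "joint_torque": joint torques, N m; "tool_pos": TCP position; "orientation": TCP orientation; "force": force on the tool from outside, world axes, zero at the start; "wrist_torque": the same for the moment, N m; "opening": finger opening in m; "gripper_force": force on a finger pad.
Only numpy, scipy, OpenCV 4.12 (cv2) and the standard library are available. Lean on these libraries where they do the work, as an engineer would, in place of code of your own. Each camera call takes 0.05 s, during which the arm holds its last target. There are 200 camera calls.

TASK

Sort the two metal spacer bars by whether they roll: set each one gently crosswise on the upper half of the steel ramp and let it go there, the round brass bar first, then the hexagonal aluminium bar once the round one has run out. The round bar must roll by itself across the grey felt into the blue trough at the far end, and the hexagonal bar must slide down by itself and stay on the felt; do not carry or push a bar past the foot of the ramp, and leave the felt pen where it lies.

Things in the scene. Friction and masses are not known exactly. Their poses are not given: they have to be found in the camera images.
- sorter: Fixed sorter, lane 110 mm wide (y +-55). Origin on the bench under the ramp's foot; +x downhill. Slick steel ramp x -170..0 mm, 20 deg, surface z = 20 mm + 0.364 x distance uphill of the foot, side rails 10 mm above it, top open. Level felt bay x 0..140, z 20, walls to z 45. Blue trough x 140..196, floor z 6, end wall to z 50. Lay bars along its y; a hex bar on the felt blocks the round one.
- round_bar: Round brass-coloured spacer bar, 30 mm diameter, 80 mm long, 0.08 to 0.17 kg, a dark 10 mm bore mark on each end. Lies on the bench. Origin at its centre (15 mm above the bench); y along its length. Rolls easily; on the ramp it may lean on the downhill finger until the gripper lifts away.
- hex_bar: Hexagonal silver-grey aluminium spacer bar, 30 mm across flats, 34.6 mm across corners, 80 mm long, 0.09 to 0.18 kg, a dark 10 mm bore mark on each end. Lies on a flat. Origin at its centre (15 mm above the bench); y along its length. From above it is gripped across corners (34.6 mm) at 15 mm height and may turn a little, harmlessly. Slides on the steel, does not roll.
- pen: Felt pen, white with a blue cap, 14 mm thick, 133 mm long, lying loose on the bench near the front edge. A bystander: leave it. Behind it stands the fixed centrifuge, 0.2 m tall, its front 0.5 m ahead of the robot. Origin at the middle of its underside, y along its length.

How it is judged:
By the outcome, as a careful person would: the job done as asked, in the order asked, and still so for the second after the job is handed in, with the robot touching nothing.
It also fails if it takes over 62 s, if anything falls off the work surface, if the arm or the gripper's body presses on something with over 40 N, if the wrist force passes 120 N, or if a joint passes its speed limit or range.

## Working session

There is one attempt and no reset: what is moved stays moved. The work goes in short steps, Python scripts to look and compute and a tool call to move; the robot and the scene stay as the last step left them, time stands still between calls to the robot, and variables do not carry over. Pictures are saved under pics/ and viewed, at most 10 in all, crops included, and the job is handed in when it is done.

Besides the shell and the picture viewer there is one more tool, called after "Call:" as name(argument=value, ...) on one line, values as JSON. arm_command: Moves the arm, as the interface text tells. Shifts and turns lie within -1 to 1; 1 stands for 0.2 m of shift or pi rad of turn. Its arguments: {"type":"object","properties":{"increments":{"type":"array","items":{"type":"array","items":{"type":"number","minimum":-1,"maximum":1}}},"fingers":{"type":"number"},"force":{"type":"number"}},"required":["increments"]}

```bash
mkdir -p pics; cat > h.py <<'E'
from plant import *
import numpy as np, cv2
from scipy.spatial.transform import Rotation as R
def shot(n,f=None):
    c=read_camera(n)
    if f: cv2.imwrite('pics/'+f,c['image'][:,:,::-1])
    return c
def ray(c,u,v):
    a,b=(u-c['cx'])/c['fx'],(v-c['cy'])/c['fy']
    x,y=a,b
    for _ in range(20):
        s=1+c['k1']*(x*x+y*y); x,y=a/s,b/s
    T=np.array(c['T']); d=T[:3,:3]@[x,y,1]
    return T[:3,3],d
def plane(c,u,v,z):
    o,d=ray(c,u,v); return o+d*(z-o[2])/d[2]
def proj(c,p):
    T=np.array(c['T']); q=T[:3,:3].T@(np.array(p)-T[:3,3]); x,y=q[:2]/q[2]
    s=1+c['k1']*(x*x+y*y); return c['fx']*x*s+c['cx'],c['fy']*y*s+c['cy']
E
python3 - <<'E'
from h import *
for n in('scene','top'):
    c=shot(n,n+'0.png'); print(n,np.round(c['T'],3).tolist(),c['fx'],c['k1'])
s=read_state(); print(s)
E
```

```text
scene [[0.881, -0.197, 0.431, -0.005], [-0.474, -0.364, 0.802, -0.908], [-0.001, -0.91, -0.414, 0.465], [0.0, 0.0, 0.0, 1.0]] 506.3463386985408 -0.05200685576240173
top [[-0.014, -0.981, 0.192, 0.258], [-1.0, 0.016, 0.007, -0.096], [-0.01, -0.192, -0.981, 1.06], [0.0, 0.0, 0.0, 1.0]] 489.00423958327144 -0.0037926431638021247
{'t': 0.1, 'q': array([ 1.01657296e+00,  1.31082039e-01,  1.48920454e+00,  7.68172043e-06,
        1.52301449e+00, -8.54184987e-02]), 'dq': array([ 0.00045568, -0.0041215 , -0.002658  , -0.00092263,  0.00013521,
        0.00044492]), 'joint_torque': array([ 1.62227992e-03, -5.61344504e+01, -4.93094194e+01,  7.71916215e-02,
        2.91523885e-02, -3.30095418e-05]), 'tool_pos': array([0.27096552, 0.53508466, 0.40377548]), 'orientation': array([-7.29545862e-01, -3.05514983e+00,  2.54326420e-03]), 'force': array([-0.13140622,  0.5439266 ,  0.64273626]), 'wrist_torque': array([-0.00165885,  0.04868351, -0.01895312]), 'gripper_force': 0.0, 'opening': 0.09293963665025626}
```

View pics/scene0.png

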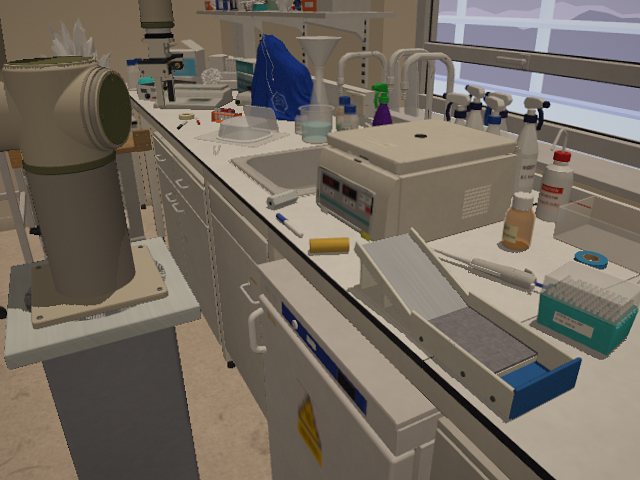

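View pics/top0.png

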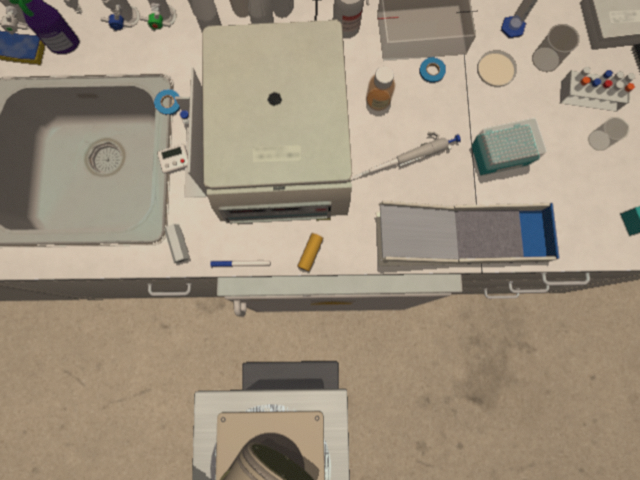

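The scene view has the brass bar at (329,245), the hex bar at (283,199) and the sorter at right. The top view has the brass bar at (310,252), the hex bar at (177,244), the pen at (240,263), and the sorter from (380,232) to (555,232), running downhill to the right.

```bash
cat > m.py <<'E'
from h import *
def blob(c,mask,box):
    m=np.zeros(mask.shape,np.uint8); x0,y0,x1,y1=box; m[y0:y1,x0:x1]=mask[y0:y1,x0:x1]
    m=cv2.morphologyEx(m.astype(np.uint8),cv2.MORPH_OPEN,np.ones((2,2)))
    k=max(cv2.findContours(m,0,2)[0],key=cv2.contourArea)
    return k[:,0,:].astype(float)
def rect(c,k,z):
    w=np.array([plane(c,u,v,z)[:2] for u,v in k],np.float32)
    (cx,cy),(a,b),an=cv2.minAreaRect(w); 
    if a<b: an+=90
    return np.round([cx,cy,max(a,b),min(a,b),an],4)
E
python3 - <<'E'
from m import *
c=shot('top'); im=c['image']; hsv=cv2.cvtColor(im,cv2.COLOR_RGB2HSV)
H,S,V=[hsv[:,:,i] for i in range(3)]
k=blob(c,(S>120)&(H>10)&(H<35),(280,220,340,285)); print('round',rect(c,k,.015),cv2.minAreaRect(k.astype(np.float32)))
kb=blob(c,(S>120)&(H>95)&(H<125),(500,190,570,275)); print('blue',rect(c,kb,.02),cv2.boundingRect(kb.astype(np.int32)))
big=np.hstack([cv2.resize(im[215:280,150:230],None,fx=5,fy=5,interpolation=2)[:325],cv2.resize(im[195:275,370:570],(400,160))[:0].reshape(0,400,3) if 0 else np.zeros((325,0,3),np.uint8)])
b2=cv2.resize(im[195:275,370:570],None,fx=4,fy=4,interpolation=2)[:275]
big=cv2.resize(im[215:280,150:230],None,fx=5,fy=5,interpolation=2)
out=np.zeros((600,800,3),np.uint8); out[:325,:400]=big; out[325:600]=b2
cv2.imwrite('pics/crop1.png',out[:,:,::-1])
cs=shot('scene'); s=cs['image'][180:220,250:310]; out[:265,400:798]=cv2.resize(s,(398,265)); cv2.imwrite('pics/crop1.png',out[:,:,::-1])
for u,v in [(380,203),(380,263),(556,205),(556,263)]: print(u,v,plane(c,u,v,.05))
E
```

```text
round [ 4.371000e-01 -8.960000e-02  8.110000e-02  2.750000e-02  1.563658e+02] ((311.1551818847656, 252.637939453125), (12.605419158935547, 37.02842330932617), 23.198589324951172)
blue [ 0.4741 -0.5832  0.1086  0.072   0.3072] (521, 207, 38, 50)
380 203 [ 0.53577627 -0.23814763  0.05      ]
380 263 [ 0.40656594 -0.23275751  0.05      ]
556 205 [ 0.52498029 -0.61152677  0.05      ]
556 263 [ 0.40068395 -0.5977747   0.05      ]
```

View pics/crop1.png

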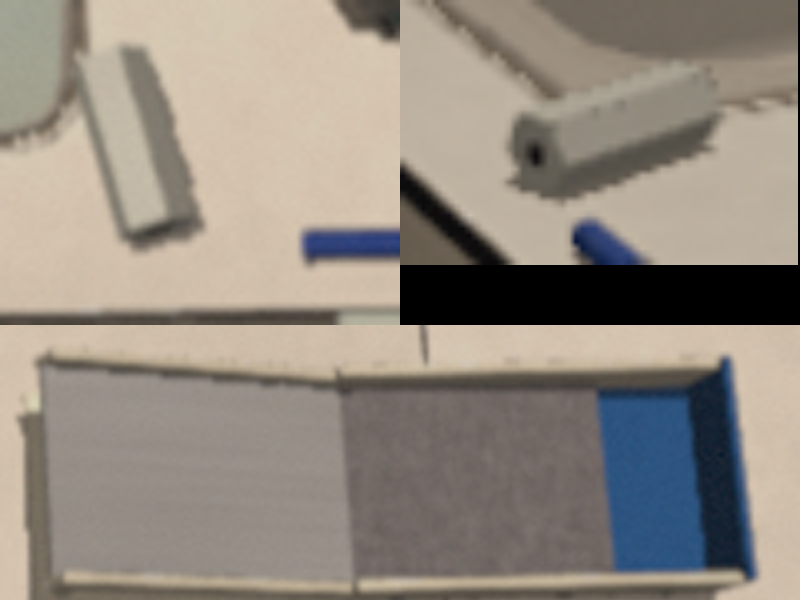

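Hex crop: the light top flat has corners at about (78,55), (125,45), (170,220) and (125,238). Sorter crop: the foot line runs (340,385) to (355,580), the felt/trough edge (597,390) to (612,572), and the outer top edge of the end wall (731,358) to (754,578).

```bash
python3 - <<'E'
from m import *
c=shot('top')
P=lambda x,y,z: plane(c,370+x/4,195+(y-325)/4,z)[:2]
Hh=lambda x,y,z: plane(c,150+x/5,215+y/5,z)[:2]
for n,p in dict(foot_far=P(340,385,.02),foot_near=P(355,580,.02),tr_far=P(597,390,.02),tr_near=P(612,572,.02),
  end_far=P(731,358,.05),end_near=P(754,578,.05), top_far=P(42,360,.0919), top_near=P(58,585,.0919),
  mid_far=P(340,373,.045), wall_near=P(357,592,.045), wall_near2=P(745,578,.045), wall_far2=P(720,365,.045)).items(): print(n,p.round(4))
q=np.array([Hh(*a,.03) for a in [(78,55),(125,45),(170,220),(125,238)]]); print(q.round(4),q.mean(0),np.linalg.norm(q[0]-q[1]),np.linalg.norm(q[1]-q[2]))
a=(q[0]+q[1]-q[2]-q[3])/2; print('hex axis deg',np.degrees(np.arctan2(a[1],a[0])))
# scene check of round and of hex
cs=shot('scene'); hsv=cv2.cvtColor(cs['image'],cv2.COLOR_RGB2HSV)
k=blob(cs,(hsv[:,:,1]>120)&(hsv[:,:,0]>10)&(hsv[:,:,0]<35),(300,230,355,260))
print(k.mean(0),proj(cs,[.437,-.0896,.015]),'hex',proj(cs,[*q.mean(0),.015]))
E
```

```text
foot_far [ 0.5254 -0.4055]
foot_near [ 0.4175 -0.4059]
tr_far [ 0.5202 -0.5453]
tr_near [ 0.4196 -0.5436]
end_far [ 0.5289 -0.6051]
end_near [ 0.4106 -0.6041]
top_far [ 0.5226 -0.2332]
top_near [ 0.4063 -0.2363]
mid_far [ 0.5256 -0.3986]
wall_near [ 0.4073 -0.399 ]
wall_near2 [ 0.4114 -0.6019]
wall_far2 [ 0.5265 -0.6013]
[[0.4978 0.2248]
 [0.5019 0.2045]
 [0.4248 0.1822]
 [0.4174 0.2012]] [0.46047788 0.20319742] 0.020668204909411157 0.08025742178299364
hex axis deg 16.216722894935216
[331.1 247. ] (np.float64(328.00214814251655), np.float64(245.90860350934835)) hex (np.float64(281.08702556337096), np.float64(199.52661134373298))
```

```bash
cat > g.py <<'E'
from h import *
import sys
# usage: g.py gx gy gz yaw_deg [tilt_deg [dz]] : grasp point target; yaw = angle of tool y; tilt leans tool away from uphill (+y)
def pose(g,yaw,tilt=0):
    c,s=np.cos(np.radians(yaw)),np.sin(np.radians(yaw))
    Y=np.array([c,s,0]);Z=np.array([0,0,-1.]);M=np.c_[np.cross(Y,Z),Y,Z]
    M=R.from_rotvec(np.radians(tilt)*np.array([s,-c,0]))*R.from_matrix(M)  # axis: level, across tool y
    return np.array(g)-.167*M.as_matrix()[:,2],M
def inc(p,M,s=None):
    s=s or read_state(); M0=R.from_rotvec(s['orientation'])
    return np.r_[M0.inv().apply(p-s['tool_pos'])/.2,(M0.inv()*M).as_rotvec()/np.pi]
if __name__=='__main__':
    a=list(map(float,sys.argv[1:])); p,M=pose(a[:3],a[3],a[4] if len(a)>4 else 0)
    s=read_state(); print(inc(p,M,s).round(4),'tcp',p.round(3),'tool z',M.as_matrix()[:,2].round(3),'t',s['t'],'q',s['q'].round(2),'now',s['tool_pos'].round(4),'grasp',(s['tool_pos']+.167*R.from_rotvec(s['orientation']).as_matrix()[:,2]).round(4),'open',s['opening'])
E
python3 g.py .437 -.0896 .13 66.4; python3 g.py .466 -.285 .14 90.7 20 
python3 - <<'E'
from h import *
c=shot('scene');t=shot('top')
print(plane(c,319,200,0.01),plane(c,319,167,.2),plane(c,378,240,.01))
print(plane(t,203,190,.2),plane(t,350,185,.2),plane(t,213,218,.05))
E
```

```text
[-2.1518e+00 -2.4118e+00  5.3830e-01 -2.0000e-04 -0.0000e+00 -1.8100e-02] tcp [ 0.437 -0.09   0.297] tool z [ 0.  0. -1.] t 0.3 q [ 1.02  0.13  1.49 -0.    1.52 -0.09] now [0.271  0.5352 0.4044] grasp [0.271  0.5351 0.2374] open 0.09325491049601749
[-2.8547 -3.471   0.5393 -0.1091  0.0267 -0.1516] tcp [ 0.467 -0.342  0.297] tool z [-0.004  0.342 -0.94 ] t 0.3 q [ 1.02  0.13  1.49 -0.    1.52 -0.09] now [0.271  0.5352 0.4044] grasp [0.271  0.5351 0.2374] open 0.09325491049601749
[0.54911523 0.16620152 0.01      ] [ 0.39492597 -0.13396993  0.2       ] [ 0.54847683 -0.10570127  0.01      ]
[0.52476403 0.10582216 0.2       ] [ 0.52952206 -0.16367779  0.2       ] [0.50891982 0.11804801 0.05      ]
```

Call:
arm_command(increments=[[-0.2,-0.2,0,0,0,0],[-0.4,-0.44,0,0,0,0],[-0.6,-0.66,0,0,0,-0.01],[-0.8,-0.9,0,0,0,-0.018],[-0.9,-1,0,0,0,-0.018]], fingers=-1)

```text
t: 1.02
tool_pos: [0.3415, 0.2731, 0.4049]
orientation: [0.645, 3.074, 0.0]
force: [0.4, -0.3, -0.8]
opening: 0.0932
gripper_force: 0.0
```

Call:
arm_command(increments=[[-0.2,-0.22,0.0,0,0,0],[-0.4,-0.44,0.1,0,0,0],[-0.6,-0.66,0.2,0,0,0],[-0.8,-0.9,0.25,0,0,0],[-0.9,-1,0.3,0,0,0]])

```text
t: 1.65
tool_pos: [0.4264, 0.0174, 0.3446]
orientation: [0.647, 3.073, -0.001]
force: [0.3, 0.6, 0.3]
opening: 0.0932
gripper_force: 0.0
```

```bash
python3 g.py .437 -.0896 .07 66.4
```

```text
[-2.640e-01 -4.681e-01  5.384e-01 -1.000e-04  3.000e-04 -1.000e-03] tcp [ 0.437 -0.09   0.237] tool z [ 0.  0. -1.] t 1.65 q [-0.08 -0.32  2.02 -0.    1.44 -1.23] now [0.4264 0.0174 0.3446] grasp [0.4265 0.0173 0.1776] open 0.09319649287395329
```

Call:
arm_command(increments=[[-0.08,-0.12,0.12,0,0,0],[-0.15,-0.25,0.25,0,0,0],[-0.2,-0.4,0.4,0,0,0],[-0.2,-0.47,0.5,0,0,0],[-0.17,-0.47,0.54,0,0,0]])

```text
t: 2.28
tool_pos: [0.4188, -0.0801, 0.2356]
orientation: [-0.646, -3.073, -0.0]
force: [0.3, -0.4, -0.1]
opening: 0.0926
gripper_force: 0.0
```

```bash
python3 g.py .4205 -.0824 .024 66.4; python3 - <<'E'
from m import *
o=np.zeros((440,800,3),np.uint8)
c=shot('top');o[:,:400]=cv2.resize(c['image'][190:300,260:360],(400,440))
c=shot('scene');o[:320,400:]=cv2.resize(c['image'][170:270,280:405],(400,320))
cv2.imwrite('pics/c2.png',o[:,:,::-1])
E
```

```text
[-1.28e-02 -7.20e-03  2.23e-01 -1.00e-04 -6.00e-04 -7.00e-04] tcp [ 0.42  -0.082  0.191] tool z [ 0.  0. -1.] t 2.275 q [-0.31 -0.2   2.13 -0.    1.21 -1.47] now [ 0.4188 -0.0801  0.2356] grasp [ 0.4185 -0.08    0.0686] open 0.09258282516236897
```

View pics/c2.png

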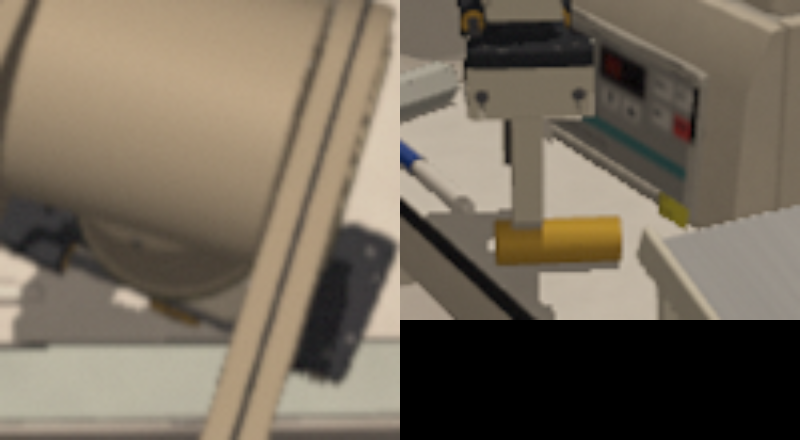

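The scene crop has the finger straddling the brass bar (497–620, 240) somewhat toward its near end, with the body clear of the centrifuge. Next I descend and grip.

Call:
arm_command(increments=[[-0.01,0,0.07,0,0,0],[-0.01,0,0.14,0,0,0],[-0.01,0,0.2,0,0,0],[-0.01,0,0.22,0,0,0],[-0.01,0,0.22,0,0,0]])

```text
t: 3.0
tool_pos: [0.4212, -0.0803, 0.1923]
orientation: [-0.643, -3.074, -0.0]
force: [1.0, -0.6, 0.2]
opening: 0.093
gripper_force: 0.0
```

Call:
arm_command(increments=[[0,0,0,0,0,0],[0,0,0,0,0,0],[0,0,0,0,0,0],[0,0,0,0,0,0],[0,0,0,0,0,0]], fingers=1, force=35)

```text
t: 3.62
tool_pos: [0.4214, -0.0804, 0.1928]
orientation: [0.643, 3.075, -0.0]
force: [-0.1, 1.1, -1.0]
opening: 0.0475
gripper_force: 0.0
```

```bash
python3 g.py .4205 -.0824 .024 66.4
```

```text
[ 0.0001 -0.011   0.0089  0.      0.     -0.0001] tcp [ 0.42  -0.082  0.191] tool z [ 0.  0. -1.] t 3.625 q [-0.31 -0.12  2.15 -0.    1.11 -1.47] now [ 0.4214 -0.0804  0.1928] grasp [ 0.4214 -0.0804  0.0258] open 0.047530769055668644
```

Still closing.

Call:
arm_command(increments=[[0,0,0,0,0,0],[0,0,0,0,0,0],[0,0,0,0,0,0],[0,0,0,0,0,0],[0,0,0,0,0,0]])

```text
t: 4.25
tool_pos: [0.4214, -0.0804, 0.1927]
orientation: [-0.643, -3.075, -0.0]
force: [0.7, 0.3, -1.5]
opening: 0.0294
gripper_force: 35.0
```

Call:
arm_command(increments=[[0,0,-0.1,0,0,0],[-0.05,0,-0.25,0,0,0],[-0.1,0,-0.4,0,0,0],[-0.15,0,-0.55,0,0,0],[-0.15,0,-0.6,0,0,0]])

```text
t: 4.88
tool_pos: [0.4497, -0.0927, 0.3147]
orientation: [0.642, 3.072, -0.001]
force: [0.2, 0.3, -1.8]
opening: 0.0291
gripper_force: 35.0
```

```bash
python3 g.py .448 -.275 .16 90.7; python3 g.py .448 -.275 .16 90.7 20; python3 -c "
from h import *
shot('scene','s3.png')"
```

```text
[-3.574e-01 -8.384e-01 -6.070e-02 -1.000e-04  1.000e-03 -1.351e-01] tcp [ 0.448 -0.275  0.327] tool z [ 0.  0. -1.] t 4.875 q [-0.32 -0.2   1.98 -0.    1.36 -1.47] now [ 0.4497 -0.0927  0.3147] grasp [ 0.4502 -0.0929  0.1477] open 0.029142560024415096
[-0.4749 -1.0986 -0.01   -0.1096  0.0246 -0.1336] tcp [ 0.449 -0.332  0.317] tool z [-0.004  0.342 -0.94 ] t 4.875 q [-0.32 -0.2   1.98 -0.    1.36 -1.47] now [ 0.4497 -0.0927  0.3147] grasp [ 0.4502 -0.0929  0.1477] open 0.029142560024415096
```

View pics/s3.png

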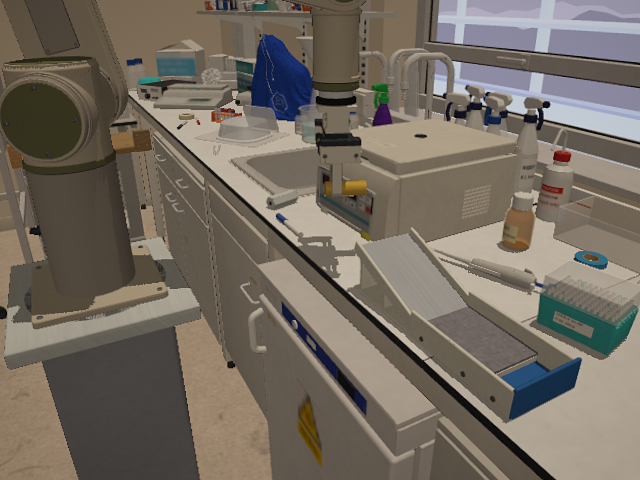

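The bar is held level at (346,188). I'll move over the ramp with a 20° tilt.

```bash
python3 g.py .447 -.305 .148 90.7 20
```

```text
[-0.5319 -1.238   0.0502 -0.1095  0.0244 -0.1336] tcp [ 0.448 -0.362  0.305] tool z [-0.004  0.342 -0.94 ] t 4.925 q [-0.32 -0.2   1.98 -0.    1.36 -1.47] now [ 0.4494 -0.0926  0.3147] grasp [ 0.4499 -0.0928  0.1477] open 0.02891295827589528
```

Call:
arm_command(increments=[[-0.05,-0.15,-0.02,0,0,-0.02],[-0.13,-0.35,-0.02,-0.02,0,-0.06],[-0.23,-0.6,-0.02,-0.05,0.01,-0.1],[-0.35,-0.85,-0.02,-0.08,0.02,-0.13],[-0.47,-1,-0.02,-0.11,0.0246,-0.134]])

```text
t: 5.55
tool_pos: [0.4538, -0.3151, 0.315]
orientation: [0.02, -3.086, -0.555]
force: [1.1, 1.4, -0.4]
opening: 0.0292
gripper_force: 35.0
```

```bash
python3 g.py .447 -.305 .148 90.7 20
```

```text
[ 0.0335 -0.2374 -0.0341  0.0021 -0.0011 -0.    ] tcp [ 0.448 -0.362  0.305] tool z [-0.004  0.342 -0.94 ] t 5.55 q [-0.78  0.18  1.62  0.24  1.6  -2.39] now [ 0.4538 -0.3151  0.315 ] grasp [ 0.4525 -0.257   0.1585] open 0.02924114064353928
```

Call:
arm_command(increments=[[0.01,-0.06,-0.01,0.001,0,0],[0.02,-0.12,-0.02,0.002,-0.001,0],[0.03,-0.19,-0.03,0.002,-0.001,0],[0.033,-0.237,-0.034,0.002,-0.001,0],[0.033,-0.237,-0.034,0.002,-0.001,0]])

```text
t: 6.18
tool_pos: [0.4489, -0.3603, 0.3069]
orientation: [0.019, -3.093, -0.539]
force: [0.2, -0.6, -0.0]
opening: 0.0289
gripper_force: 35.0
```

```bash
python3 g.py .447 -.2843 .0925 90.7 20; python3 - <<'E'
from m import *
o=np.zeros((580,800,3),np.uint8)
c=shot('scene');o[:480,:]=cv2.resize(c['image'][150:330,300:600],(800,480))
cv2.imwrite('pics/c4.png',o[:480,:,::-1])
E
```

```text
[ 4.900e-03 -8.200e-03  3.023e-01 -1.400e-03  1.000e-04  1.000e-04] tcp [ 0.448 -0.341  0.249] tool z [-0.004  0.342 -0.94 ] t 6.175 q [-0.84  0.25  1.55  0.22  1.6  -2.45] now [ 0.4489 -0.3603  0.3069] grasp [ 0.4483 -0.3039  0.1497] open 0.028887693895422575
```

View pics/c4.png

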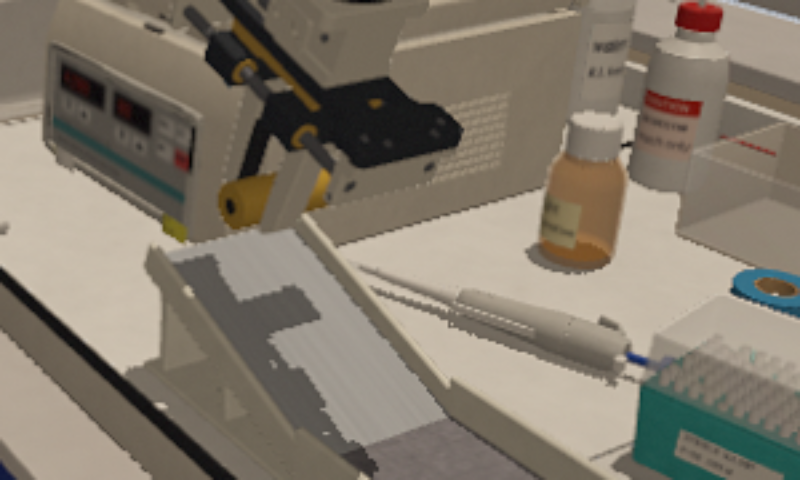

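The crop shows the bar (bore at (232,207)) held across the ramp, with the gripper square to the slope. Lowering.

Call:
arm_command(increments=[[0,0,0.07,0,0,0],[0,-0.008,0.14,-0.001,0,0],[0,-0.008,0.21,-0.001,0,0],[0.004,-0.008,0.27,-0.001,0,0],[0.004,-0.008,0.28,-0.001,0,0]])

```text
t: 6.85
tool_pos: [0.4475, -0.3421, 0.2521]
orientation: [0.019, -3.09, -0.546]
force: [-0.5, -0.3, -1.2]
opening: 0.0296
gripper_force: 35.0
```

```bash
python3 g.py .447 -.2843 .0925 90.7 20; python3 - <<'E'
from m import *
print([proj(c,p) for c in [shot('scene')] for p in [[.4263,-.301,.140]]])
o=np.zeros((580,800,3),np.uint8)
c=shot('scene');o[:480,:]=cv2.resize(c['image'][190:310,320:520],(800,480))
cv2.imwrite('pics/c5.png',o[:480,:,::-1])
E
```

```text
[-0.0011 -0.0015  0.0136  0.0003 -0.0004  0.    ] tcp [ 0.448 -0.341  0.249] tool z [-0.004  0.342 -0.94 ] t 6.85 q [-0.82  0.28  1.63  0.23  1.5  -2.45] now [ 0.4475 -0.3421  0.2521] grasp [ 0.4466 -0.2848  0.0952] open 0.029575785033727
[(np.float64(385.01954360769844), np.float64(227.55471446792168))]
```

View pics/c5.png

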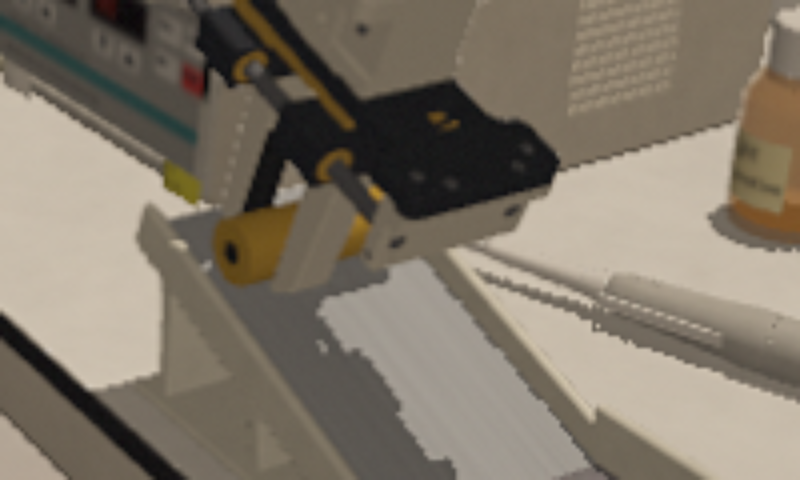

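Call:
arm_command(increments=[[0,0,0.004,0,0,0],[0,0,0.008,0,0,0],[0,0,0.012,0,0,0],[0,0,0.014,0,0,0],[0,0,0.014,0,0,0]])

```text
t: 7.58
tool_pos: [0.4479, -0.3418, 0.2509]
orientation: [0.019, -3.092, -0.544]
force: [-0.6, -0.7, -0.8]
opening: 0.0293
gripper_force: 35.0
```

```bash
python3 g.py .447 -.2843 .0915 90.7 20;python3 -c "
from h import *
print(read_state()['force'])"
```

```text
[ 0.0008 -0.0022  0.0125 -0.0002  0.0001  0.0001] tcp [ 0.448 -0.341  0.248] tool z [-0.004  0.342 -0.94 ] t 7.575 q [-0.82  0.28  1.63  0.23  1.5  -2.45] now [ 0.4479 -0.3418  0.2509] grasp [ 0.4472 -0.2848  0.094 ] open 0.029285999154023763
[-0.55000934 -0.71074305 -0.77161241]
```

Call:
arm_command(increments=[[0,0,0.004,0,0,0],[0,0,0.008,0,0,0],[0,0,0.01,0,0,0],[0,0,0.012,0,0,0],[0,0,0.012,0,0,0]])

```text
t: 8.2
tool_pos: [0.4478, -0.341, 0.2487]
orientation: [0.019, -3.092, -0.544]
force: [0.2, -0.4, -1.5]
opening: 0.0289
gripper_force: 35.0
```

Call:
arm_command(increments=[[0,0,0.004,0,0,0],[0,0,0.008,0,0,0],[0,0,0.01,0,0,0],[0,0,0.01,0,0,0],[0,0,0.01,0,0,0]])

```text
t: 8.82
tool_pos: [0.4481, -0.3409, 0.2481]
orientation: [0.019, -3.094, -0.542]
force: [-1.5, -1.8, 6.9]
opening: 0.029
gripper_force: 35.0
```

Contact at about 7 N. I'll open a little, then lift away along the slope normal.

Call:
arm_command(increments=[[0,0,0,0,0,0],[0,0,0,0,0,0],[0,0,0,0,0,0],[0,0,-0.15,0,0,0],[0,0,-0.4,0,0,0]], fingers=0.05)

```text
t: 9.45
tool_pos: [0.4476, -0.3668, 0.3205]
orientation: [0.02, -3.088, -0.55]
force: [0.6, -1.3, -0.0]
opening: 0.044
gripper_force: 0.0
```

Call:
arm_command(increments=[[0,0.05,-0.25,0,0,0],[0,0.1,-0.4,0,0,0],[0,0.1,-0.4,0,0,0],[0,0.1,-0.4,0,0,0],[0,0.1,-0.4,0,0,0]])

```text
t: 10.07
tool_pos: [0.448, -0.3758, 0.402]
orientation: [0.019, -3.09, -0.547]
force: [-0.1, -0.4, -0.2]
opening: 0.0442
gripper_force: 0.0
```

```bash
python3 g.py .4413 .1976 .2 106.2; python3 -c "
from h import *
shot('scene','s6.png')"
```

```text
[-0.0028  2.6324  1.1494  0.111   0.0146 -0.0852] tcp [0.441 0.198 0.367] tool z [ 0.  0. -1.] t 10.075 q [-0.86  0.22  1.42  0.23  1.78 -2.43] now [ 0.448  -0.3758  0.402 ] grasp [ 0.447  -0.3184  0.2451] open 0.04424587934673306
```

View pics/s6.png

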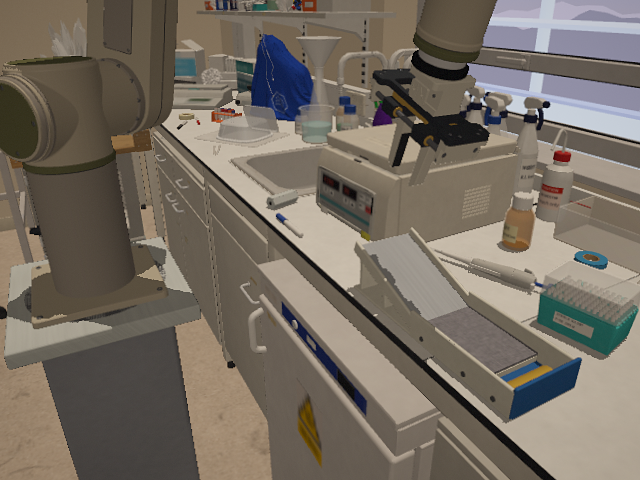

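The brass bar has run by itself into the blue trough (528,377), and the felt is clear. Next, the hex bar.

Call:
arm_command(increments=[[0,0.2,0.06,0.01,0.001,-0.01],[0,0.42,0.14,0.04,0.005,-0.03],[0,0.65,0.22,0.07,0.01,-0.05],[0,0.88,0.3,0.1,0.014,-0.08],[0,1,0.35,0.111,0.0146,-0.085]], fingers=-1)

```text
t: 10.75
tool_pos: [0.4452, -0.1619, 0.4059]
orientation: [-0.447, 3.108, -0.006]
force: [-0.0, -0.0, 0.6]
opening: 0.0894
gripper_force: 0.0
```

```bash
python3 g.py .4413 .1976 .2 106.2
```

```text
[-4.8790e-01  1.7309e+00  1.8770e-01 -1.3000e-03  3.0000e-04  1.0000e-03] tcp [0.441 0.198 0.367] tool z [ 0.  0. -1.] t 10.75 q [-0.46 -0.22  1.83 -0.    1.53 -2.31] now [ 0.4452 -0.1619  0.4059] grasp [ 0.4455 -0.1625  0.2389] open 0.08940817120836429
```

Call:
arm_command(increments=[[-0.05,0.2,0,0,0,0],[-0.12,0.42,0,0,0,0],[-0.18,0.65,0,0,0,0],[-0.24,0.85,0,0,0,0],[-0.28,1,0,0,0,0]])

```text
t: 11.38
tool_pos: [0.4432, 0.0452, 0.4051]
orientation: [-0.444, 3.11, -0.003]
force: [-0.2, -0.3, -0.2]
opening: 0.0933
gripper_force: 0.0
```

Call:
arm_command(increments=[[-0.05,0.2,0,0,0,0],[-0.1,0.4,0.05,0,0,0],[-0.15,0.55,0.12,0,0,0],[-0.2,0.68,0.25,0,0,0],[-0.21,0.72,0.4,0,0,0]])

```text
t: 12.0
tool_pos: [0.4437, 0.1947, 0.3243]
orientation: [-0.444, 3.109, -0.004]
force: [0.3, -0.0, 0.0]
opening: 0.0925
gripper_force: 0.0
```

```bash
python3 g.py .4413 .1976 .07 106.2
```

```text
[ 8.000e-03  1.830e-02  4.367e-01 -8.000e-04  2.000e-04  4.000e-04] tcp [0.441 0.198 0.237] tool z [ 0.  0. -1.] t 12.0 q [ 0.31 -0.13  1.9  -0.    1.37 -1.55] now [0.4437 0.1947 0.3243] grasp [0.444  0.1944 0.1573] open 0.09249383152069886
```

Call:
arm_command(increments=[[0.01,0.018,0.1,0,0,0],[0.01,0.018,0.2,0,0,0],[0.01,0.018,0.32,0,0,0],[0.01,0.018,0.42,0,0,0],[0.01,0.018,0.44,0,0,0]])

```text
t: 12.62
tool_pos: [0.4401, 0.1956, 0.2353]
orientation: [0.441, -3.108, 0.005]
force: [-0.1, -0.8, 0.2]
opening: 0.0926
gripper_force: 0.0
```

```bash
python3 g.py .4413 .1976 .024 106.2; python3 - <<'E'
from m import *
o=np.zeros((400,800,3),np.uint8)
c=shot('top');o[:400,:400]=cv2.resize(c['image'][190:290,140:240],(400,400))
c=shot('scene');o[:400,400:]=cv2.resize(c['image'][130:230,240:340],(400,400))
cv2.imwrite('pics/c7.png',o[:,:,::-1])
E
```

```text
[-9.300e-03  8.800e-03  2.216e-01 -9.000e-04 -1.100e-03 -2.000e-04] tcp [0.441 0.198 0.191] tool z [ 0.  0. -1.] t 12.625 q [ 0.31 -0.03  1.98 -0.    1.2  -1.54] now [0.4401 0.1956 0.2353] grasp [0.4397 0.195  0.0683] open 0.09264524862805676
```

View pics/c7.png

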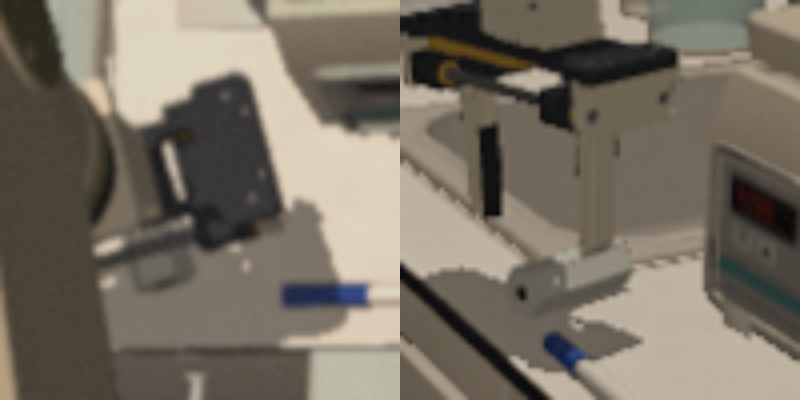

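The body (right corner (280,200) in the top crop) is clear of the centrifuge. The right finger lies well behind the pen cap (285,295), and the bar sits between the fingers. Descending.

Call:
arm_command(increments=[[-0.005,0.01,0.07,0,0,0],[-0.005,0.01,0.14,0,0,0],[-0.005,0.01,0.2,0,0,0],[-0.005,0.01,0.225,0,0,0],[-0.005,0.01,0.225,0,0,0]])

```text
t: 13.35
tool_pos: [0.4416, 0.1979, 0.1921]
orientation: [-0.442, 3.11, -0.004]
force: [-0.1, 0.1, -0.4]
opening: 0.0931
gripper_force: 0.0
```

Call:
arm_command(increments=[[0,0,0,0,0,0],[0,0,0,0,0,0],[0,0,0,0,0,0],[0,0,0,0,0,0],[0,0,0,0,0,0]], fingers=1, force=35)

```text
t: 13.98
tool_pos: [0.4418, 0.198, 0.1927]
orientation: [-0.441, 3.109, -0.004]
force: [-0.6, 0.2, 1.1]
opening: 0.0473
gripper_force: 0.0
```

Call:
arm_command(increments=[[0,0,0,0,0,0],[0,0,0,0,0,0],[0,0,0,0,0,0],[0,0,0,0,0,0],[0,0,0,0,0,0]])

```text
t: 14.6
tool_pos: [0.4418, 0.198, 0.1927]
orientation: [-0.441, 3.109, -0.004]
force: [0.0, 0.1, -0.9]
opening: 0.0328
gripper_force: 34.9
```

```bash
python3 g.py .4413 .1976 .2 106.2
```

```text
[ 2.100e-03 -3.600e-03 -8.716e-01 -9.000e-04  4.000e-04 -2.000e-04] tcp [0.441 0.198 0.367] tool z [ 0.  0. -1.] t 14.6 q [ 0.32  0.04  2.   -0.    1.11 -1.54] now [0.4418 0.198  0.1927] grasp [0.4422 0.1976 0.0257] open 0.03283444556705632
```

Call:
arm_command(increments=[[0,0,-0.12,0,0,0],[0,0,-0.35,0,0,0],[0,0,-0.6,0,0,0],[0,0,-0.85,0,0,0],[0,0,-1,0,0,0]])

```text
t: 15.22
tool_pos: [0.4417, 0.1985, 0.3955]
orientation: [-0.441, 3.106, -0.003]
force: [0.2, 1.3, -2.5]
opening: 0.0328
gripper_force: 34.9
```

```bash
python3 g.py .4413 -.16 .23 106.2; python3 - <<'E'
from m import *
c=shot('scene');cv2.imwrite('pics/c8.png',cv2.resize(c['image'][60:220,220:380],(480,480))[:,:,::-1])
E
```

```text
[ 5.0080e-01 -1.7214e+00 -4.8000e-03 -9.0000e-04  1.3000e-03 -2.0000e-04] tcp [ 0.441 -0.16   0.397] tool z [ 0.  0. -1.] t 15.225 q [ 0.32 -0.19  1.81 -0.    1.51 -1.54] now [0.4417 0.1985 0.3955] grasp [0.4425 0.1983 0.2285] open 0.03281954825047295
```

View pics/c8.png

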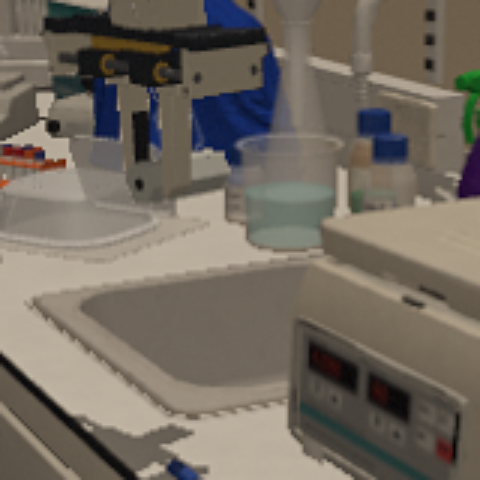

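The hex bar is held by the finger tips (140–220, 175). Carrying it to the ramp at height.

Call:
arm_command(increments=[[0.05,-0.18,-0.01,0,0,0],[0.12,-0.4,-0.02,0,0,0],[0.18,-0.62,-0.03,0,0,0],[0.24,-0.84,-0.03,0,0,0],[0.28,-1,-0.03,0,0,0]])

```text
t: 15.9
tool_pos: [0.443, -0.0109, 0.3983]
orientation: [-0.44, 3.11, -0.004]
force: [-0.1, 0.2, -1.0]
opening: 0.033
gripper_force: 34.9
```

Call:
arm_command(increments=[[0.05,-0.18,0,0,0,0],[0.11,-0.4,0,0,0,0],[0.17,-0.6,0,0,0,0],[0.22,-0.75,0,0,0,0],[0.22,-0.75,0,0,0,0]])

```text
t: 16.52
tool_pos: [0.4424, -0.1672, 0.3985]
orientation: [-0.437, 3.111, -0.003]
force: [0.1, 0.2, -1.5]
opening: 0.0326
gripper_force: 34.9
```

```bash
python3 g.py .446 -.337 .16 90.7 20
```

```text
[ 0.2917 -1.0956  0.41   -0.1111 -0.0148  0.0841] tcp [ 0.447 -0.394  0.317] tool z [-0.004  0.342 -0.94 ] t 16.525 q [-0.47 -0.22  1.84 -0.    1.52 -2.32] now [ 0.4424 -0.1672  0.3985] grasp [ 0.4425 -0.1676  0.2315] open 0.03263524193876523
```

Call:
arm_command(increments=[[0.05,-0.15,0.0,0,0,0.03],[0.12,-0.38,0.03,-0.03,-0.004,0.06],[0.18,-0.6,0.1,-0.06,-0.008,0.084],[0.24,-0.82,0.18,-0.09,-0.012,0.084],[0.29,-1,0.3,-0.111,-0.015,0.084]])

```text
t: 17.15
tool_pos: [0.4432, -0.375, 0.3395]
orientation: [-0.024, 3.093, 0.548]
force: [0.9, -0.7, -1.4]
opening: 0.0327
gripper_force: 34.9
```

```bash
python3 g.py .446 -.328 .134 90.7 20
```

```text
[-0.0159 -0.1311  0.2106  0.0004  0.0006  0.0012] tcp [ 0.447 -0.385  0.291] tool z [-0.004  0.342 -0.94 ] t 17.15 q [-0.86  0.24  1.5   0.22  1.67 -2.46] now [ 0.4432 -0.375   0.3395] grasp [ 0.4428 -0.3177  0.1826] open 0.03273910158262268
```

Call:
arm_command(increments=[[-0.01,-0.05,0.05,0,0,0],[-0.016,-0.1,0.1,0,0,0.001],[-0.016,-0.131,0.16,0,0,0.001],[-0.016,-0.131,0.21,0,0,0.001],[-0.016,-0.131,0.21,0,0,0.001]])

```text
t: 17.77
tool_pos: [0.4464, -0.3829, 0.291]
orientation: [0.021, -3.092, -0.546]
force: [-0.2, 0.1, -1.4]
opening: 0.033
gripper_force: 34.9
```

```bash
python3 g.py .446 -.3093 .0835 90.7 20;  python3 - <<'E'
from m import *
c=shot('scene');cv2.imwrite('pics/c9.png',cv2.resize(c['image'][180:310,340:540],(800,520))[:,:,::-1])
E
```

```text
[-2.400e-03 -9.000e-03  2.659e-01  1.000e-04 -0.000e+00  4.000e-04] tcp [ 0.447 -0.366  0.24 ] tool z [-0.004  0.342 -0.94 ] t 17.775 q [-0.87  0.31  1.52  0.22  1.59 -2.48] now [ 0.4464 -0.3829  0.291 ] grasp [ 0.4457 -0.3258  0.1341] open 0.032999765497588
```

View pics/c9.png

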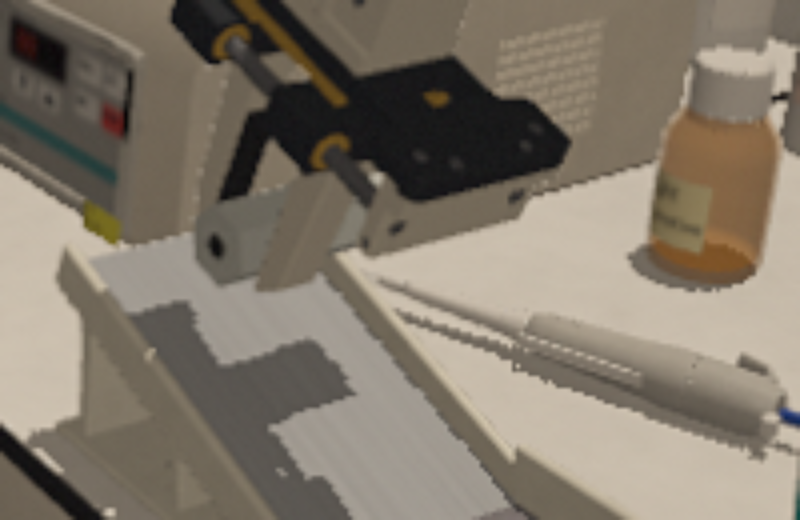

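The crop shows the hex bar (bore at (217,245)) level across the ramp inside the rails. Lowering.

Call:
arm_command(increments=[[0,-0.004,0.07,0,0,0],[-0.002,-0.009,0.14,0,0,0],[-0.002,-0.009,0.2,0,0,0],[-0.002,-0.009,0.24,0,0,0],[-0.002,-0.009,0.25,0,0,0]])

```text
t: 18.45
tool_pos: [0.4465, -0.3683, 0.2431]
orientation: [0.02, -3.092, -0.546]
force: [0.0, -0.3, -1.2]
opening: 0.0328
gripper_force: 34.9
```

Call:
arm_command(increments=[[0,0,0.004,0,0,0],[0,0,0.008,0,0,0],[0,0,0.012,0,0,0],[0,0,0.014,0,0,0],[0,0,0.014,0,0,0]])

```text
t: 19.08
tool_pos: [0.4466, -0.3678, 0.2413]
orientation: [0.019, -3.093, -0.544]
force: [-0.3, 0.7, -1.0]
opening: 0.033
gripper_force: 34.9
```

```bash
python3 g.py .446 -.3093 .0824 90.7 20
```

```text
[-0.0004  0.003   0.0118 -0.0002  0.0003  0.0002] tcp [ 0.447 -0.366  0.239] tool z [-0.004  0.342 -0.94 ] t 19.075 q [-0.85  0.33  1.58  0.23  1.5  -2.48] now [ 0.4466 -0.3678  0.2413] grasp [ 0.4461 -0.3108  0.0844] open 0.03300374306623897
```

Call:
arm_command(increments=[[0,0,0.004,0,0,0],[0,0,0.008,0,0,0],[0,0,0.01,0,0,0],[0,0,0.01,0,0,0],[0,0,0.01,0,0,0]])

```text
t: 19.7
tool_pos: [0.4466, -0.3671, 0.2395]
orientation: [0.02, -3.093, -0.544]
force: [-0.2, 0.1, -1.2]
opening: 0.0326
gripper_force: 34.9
```

Call:
arm_command(increments=[[0,0,0.004,0,0,0],[0,0,0.008,0,0,0],[0,0,0.01,0,0,0],[0,0,0.01,0,0,0],[0,0,0.01,0,0,0]])

```text
t: 20.32
tool_pos: [0.4468, -0.3669, 0.2386]
orientation: [0.02, -3.094, -0.543]
force: [-1.2, -1.4, 5.0]
opening: 0.033
gripper_force: 34.9
```

Contact. Releasing, pausing, then lifting.

Call:
arm_command(increments=[[0,0,0,0,0,0],[0,0,0,0,0,0],[0,0,0,0,0,0],[0,0,-0.1,0,0,0],[0,0,-0.3,0,0,0]], fingers=0)

```text
t: 20.95
tool_pos: [0.4464, -0.3866, 0.2938]
orientation: [0.02, -3.09, -0.548]
force: [0.1, -1.1, 0.5]
opening: 0.0464
gripper_force: 0.0
```

Call:
arm_command(increments=[[0,0.05,-0.25,0,0,0],[0,0.1,-0.4,0,0,0],[0,0.1,-0.4,0,0,0],[0,0.1,-0.4,0,0,0],[0,0.1,-0.4,0,0,0]])

```text
t: 21.58
tool_pos: [0.4465, -0.3951, 0.3744]
orientation: [0.019, -3.091, -0.547]
force: [0.3, 0.2, 0.6]
opening: 0.0468
gripper_force: 0.0
```

Call:
arm_command(increments=[[0,0,0,0,0,0],[0,0,0,0,0,0],[0,0,0,0,0,0],[0,0,0,0,0,0],[0,0,0,0,0,0]])

```text
t: 22.2
tool_pos: [0.4468, -0.3954, 0.376]
orientation: [0.02, -3.093, -0.544]
force: [-0.3, 0.5, 0.2]
opening: 0.0465
gripper_force: 0.0
```

```bash
python3 -c "
from h import *
shot('scene','s10.png')"
```

```text
(no output)
```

View pics/s10.png

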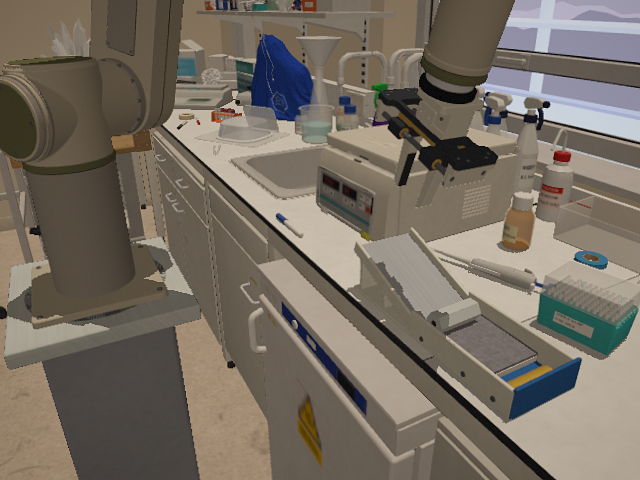

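The hex bar has slid down and lies at the foot/felt start (455,315), with the brass bar in the trough (528,377) and the pen untouched. I'm past the picture-viewing limit (12 views against 10), so the remaining checks are numeric only.

```bash
python3 - <<'E'
from m import *
a=shot('scene'); 
for z in (.02,):
  for s in (0,.02,.0346,.14): print(s,[np.round(proj(a,[x,-.4055-s,z])) for x in (.412,.52)])
im=a['image'][285:350,420:510].astype(int)
for r in range(0,65,4): print(285+r,im[r,::5].sum(1)//3)
E
```

```text
0 [array([412., 326.]), array([466., 307.])]
0.02 [array([420., 333.]), array([475., 313.])]
0.0346 [array([427., 338.]), array([481., 318.])]
0.14 [array([477., 380.]), array([535., 355.])]
285 [150 153 152 152 153 150 151 100 180 185 184 184 183 183 183 183 184 109]
289 [150 150 151 153 151 151 151  84  97 176 184 185 183 183 182 182 182 184]
293 [150 151 154 151 151 151 151 151  96 119 104 179 184 183 185 184 183 184]
297 [149 148 148 151 152 151 152 149 154  95 118  98 180 184 185 184 185 186]
301 [152 155 151 152 151 151 148 148 159 166 165 166  97 169 182 183 185 184]
305 [149 149 147 149 153 150 169 168 166 166 164 143  96  99 147 183 184 183]
309 [153 152 151 152 168 166 167 167 156 145 144 144 117  98  97 120 181 183]
313 [ 82 150 104  88  87  86 158 146 146 145 145 143 135  99  97  96  98 175]
317 [105 144  92  88  96 104 147 146 147 145 145  86 111  56  97  97  97  95]
321 [ 99 104  95  89 103 103 147 145 145  89  69  51 108 110  65  98  97  97]
325 [ 99 100 105  15  95 104 146  90  68  57  75 113 104 109 115  82  96  96]
329 [ 99  98  97 102  89  90  70  52  71 109 106 108 106 110 106 104  93  98]
333 [ 99 100  98  97 105  53  66 106 114 107 109 111 108 108 109 108 107 108]
337 [ 37 100  99  99  97  98 105 114 107 109 105 107 103 115 105 107 112 104]
341 [ 83 101  97  99  98  98 159 106 116 112 106 109 103 112 108 106 113 106]
345 [109  99  97  97  98  98  97 158 105 107 109 106 103 109 108 107 107 110]
349 [109 101  99  96  96  98  97  96 157 106 106 110 109 107 105 111 111 109]
```

Call:
arm_command(increments=[[0,0,-0.05,0,0,0],[0,0.1,-0.1,0,0,0],[0,0.2,-0.1,0,0,0],[0,0.3,-0.1,0,0,0],[0,0.3,-0.1,0,0,0]])

```text
t: 22.92
tool_pos: [0.4464, -0.3454, 0.4169]
orientation: [-0.022, 3.094, 0.542]
force: [0.3, 0.1, -0.1]
opening: 0.0464
gripper_force: 0.0
```

```bash
python3 - <<'E'
from m import *
b=shot('scene'); a=cv2.imread('pics/s10.png')[:,:,::-1]
d=np.abs(a[280:400,400:590].astype(int)-b['image'][280:400,400:590]).sum(2); print('moved px',(d>60).sum(), np.argwhere(d>60)[:5])
t=shot('top'); im=t['image']
print([np.round(proj(t,[.466,-.4055-s,.02])) for s in (-.17,0,.14)])
for r in (222,230,238,246,254): print(r,im[r,425:560:3].astype(int).sum(1)//3)
E
```

```text
moved px 587 [[5 0]
 [6 0]
 [6 1]
 [7 0]
 [7 1]]
[array([378., 238.]), array([457., 237.]), array([522., 236.])]
222 [ 43  44  46  36  69  86  83  84  85  87  84  85  86  86  86  83 106 152
 150 148 149 124  89 148 149 149 131  72  69  65  53  28  45  88  86  83
  73  95 118 121 111  34  34 109 198]
230 [140  59  85  84  86  84  83  86  86  84  83  84  89 126 145 145 146 146
 122  82 144 147 148 144 133 147 154 101  29  27  24  36  60  89  85  58
  59  92 114 126 118  53  37  80 188]
238 [ 86  85  86  84  86  86  87  85  87 109 131 130 135 135 130  84 103 143
 145 146 139 107 128 137 141 148 154 158 156 151 112 111 105  86  87  82
  53  86 110 129 120  76  37  55 162]
246 [ 84  85  87  87  95 108 112 112 117 118 118  77  78 127 132 134 135 112
  95 134 136 129 132 134 142 149 155 160 156 156 152 152 127  86  87  86
  54  76 105 126 124 102  32  39  94]
254 [ 62  64  76  83  87  91  73  57  94 112 115 118 117 115 110  76  74  73
 113 140 140 144 146 147 146 145 152 156 155 154 152 152 149 146 137  87
  57  70  99 125 125 111  86  84  83]
```

```bash
python3 - <<'E'
from m import *
a=shot('scene'); g=cv2.medianBlur(a['image'],3).astype(int).sum(2)//3
for u in (450,455,460,465,470): 
  print(u,[(v,g[v,u]) for v in range(294,334)])
for u,v,z in [(460,300,.05),(460,307,.05),(460,322,.035),(450,303,.05),(450,311,.05)]:
  p=plane(a,u,v,z); print(u,v,p.round(4),'s',round(-.4055-p[1],4))
b=cv2.imread('pics/s10.png')[:,:,::-1]
d=np.abs(a['image'][295:335,425:500].astype(int)-b[295:335,425:500]).sum(2); print('moved px',(d>60).sum())
E
```

```text
450 [(294, np.int64(148)), (295, np.int64(148)), (296, np.int64(148)), (297, np.int64(148)), (298, np.int64(148)), (299, np.int64(148)), (300, np.int64(146)), (301, np.int64(146)), (302, np.int64(146)), (303, np.int64(146)), (304, np.int64(147)), (305, np.int64(165)), (306, np.int64(165)), (307, np.int64(165)), (308, np.int64(164)), (309, np.int64(164)), (310, np.int64(164)), (311, np.int64(164)), (312, np.int64(164)), (313, np.int64(155)), (314, np.int64(142)), (315, np.int64(142)), (316, np.int64(142)), (317, np.int64(143)), (318, np.int64(143)), (319, np.int64(143)), (320, np.int64(143)), (321, np.int64(143)), (322, np.int64(143)), (323, np.int64(143)), (324, np.int64(143)), (325, np.int64(141)), (326, np.int64(114)), (327, np.int64(88)), (328, np.int64(87)), (329, np.int64(69)), (330, np.int64(53)), (331, np.int64(51)), (332, np.int64(52)), (333, np.int64(65))]
455 [(294, np.int64(147)), (295, np.int64(147)), (296, np.int64(147)), (297, np.int64(147)), (298, np.int64(146)), (299, np.int64(146)), (300, np.int64(146)), (301, np.int64(147)), (302, np.int64(148)), (303, np.int64(164)
[... 2805 characters left out ...]
, np.int64(142)), (313, np.int64(142)), (314, np.int64(142)), (315, np.int64(143)), (316, np.int64(142)), (317, np.int64(140)), (318, np.int64(108)), (319, np.int64(87)), (320, np.int64(85)), (321, np.int64(67)), (322, np.int64(52)), (323, np.int64(51)), (324, np.int64(52)), (325, np.int64(72)), (326, np.int64(106)), (327, np.int64(106)), (328, np.int64(105)), (329, np.int64(105)), (330, np.int64(107)), (331, np.int64(110)), (332, np.int64(110)), (333, np.int64(106))]
460 300 [ 0.4907 -0.4188  0.05  ] s 0.0133
460 307 [ 0.4772 -0.434   0.05  ] s 0.0285
460 322 [ 0.4666 -0.4484  0.035 ] s 0.0429
450 303 [ 0.4714 -0.418   0.05  ] s 0.0125
450 311 [ 0.4566 -0.4352  0.05  ] s 0.0297
moved px 258
```

The hex lies flat on the felt: its top flat spans s 16–33 mm and the front corner is at 42 mm, which matches a level bar centred 24 mm past the foot. Last check: that it is at rest, since the arm's shadow moved too.

Call:
arm_command(increments=[[0,0,0,0,0,0],[0,0,0,0,0,0],[0,0,0,0,0,0],[0,0,0,0,0,0],[0,0,0,0,0,0]])

```text
t: 23.7
tool_pos: [0.4462, -0.3459, 0.4153]
orientation: [0.019, -3.093, -0.544]
force: [-0.8, 0.5, 1.2]
opening: 0.0466
gripper_force: 0.0
```

```bash
python3 - <<'E'
from m import *
a=shot('scene'); g=cv2.medianBlur(a['image'],3).astype(int).sum(2)//3
b=cv2.imread('pics/s10.png'); h=cv2.medianBlur(b,3).astype(int).sum(2)//3
for u in (450,460,470):
  for q in (h,g): print(u,[v for v in range(294,332) if abs(q[v+1,u]-q[v-1,u])>15])
hs=cv2.cvtColor(a['image'],cv2.COLOR_RGB2HSV); k=blob(a,(hs[:,:,1]>120)&(hs[:,:,0]>10)&(hs[:,:,0]<35),(490,350,590,420))
print('round',k.mean(0),plane(a,*k.mean(0),.03)); s=read_state(); print(s['t'],s['opening'])
E
```

```text
450 [304, 305, 313, 325, 326, 327, 328, 329, 330]
450 [304, 305, 313, 325, 326, 327, 328, 329, 330]
460 [296, 297, 309, 321, 322, 323, 324, 325, 328, 329, 330]
460 [296, 297, 301, 309, 321, 322, 323, 324, 325, 328, 329, 330]
470 [297, 298, 305, 306, 317, 318, 319, 320, 321, 322, 324, 325, 326]
470 [297, 298, 305, 306, 317, 318, 319, 320, 321, 324, 325, 326]
round [530.48 376.84] [ 0.46764895 -0.58257455  0.03      ]
23.75 0.04618247082567801
```

The hex is at rest on the felt, the brass bar is in the trough (s ≈ 177 mm), and the arm is clear. Handing in.

```bash
python3 -c "
from plant import *
print(close_job())"
```

```text
the job is handed in; nothing more can be done
None
```

The job is handed in at about 24 s: the brass bar rolled into the blue trough by itself, and the hex bar slid down by itself and rests on the felt about 24 mm past the ramp's foot; the pen was not touched, but I viewed 12 pictures against the limit of 10.

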